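# Clamp a glued flow chip in the bonding jig

### The arm

A 6-joint arm with a two-finger parallel gripper is mounted at the origin on a cart in front of the work surface, level with it; the furniture and walls round the work are solid. World frame = base frame: x ahead of the robot, y to its left, z up, the work surface at z = 0. Lengths are in m, angles in rad, forces in N, time in s.
With the tool pointing down it reaches from about 0.425 to 0.925 m from the base axis. Payload 12.5 kg.
Tool frame: the origin (TCP) lies at the centre of the arm's flange, where the gripper is bolted on; the fingertips stand 173 mm ahead of it and the grasp point (between the pads) lies 155 mm ahead of it (arm.nose_length is the distance from the TCP to the fingertips, in m); z points along the fingers, y is the line along which they close (so a half turn about z gives the same grasp; the last joint's range is limited). The gripper opens to 85 mm and grips with 20 to 120 N. Pads are 22 mm wide; open, the fingers measure 114 mm over their backs; the gripper's body (76 mm by 85 mm) begins 54 mm behind the grasp point. The pads swing forward as they close: fully open they stand 13 mm farther back than shut.
Start: joints at [1.176, 0.491, 1.559, -0, 1.092, -0.106], TCP at [0.178, 0.599, 0.405] pointing down, gripper open.
Joint ranges: [-3.1, 3.1], [-0.84, 2.19], [0.05, 2.79], [-1.13, 4.28], [0.06, 2.93], [-2.69, 2.69]. Speed limits (rad/s): [2.22, 2.22, 2.79, 3.14, 3.14, 3.14].

### API

Orientations are given as [roll, pitch, yaw] about the fixed x, y, z axes, in that order (R = Rz(yaw) Ry(pitch) Rx(roll)).
In Python, from workcell import arm, cams gives the robot as it stands.
- The arm moves only by the tool play_rows, never from a script. Its argument "increments" is a list of rows, each an object of numbers: "tx", "ty", "tz": the shift along the tool's x, y, z in m; "twist": the turn about the tool's z in rad; "hand": the finger opening in m, from 0 to 0.0854. A call has 1 to 12 rows; each row is the pose to reach, as a shift and turn from the pose commanded when the call began, along the tool's axes at that moment; what a row does not reach only later rows make up. A row lasts 1/12 s, in which the tool goes at most 41.7 mm and 7.16 degrees, less where a joint would pass 70% of its speed; a pose out of reach is approached as far as the arm can. A call with a gripper value outside its range is refused whole. The fingers move at their own pace and stop on an object; "newtons" is the grip in N (left out, the last holds). Time passes only in rows, so rows that repeat a pose let the fingers close. It gives the time, the measured TCP pose, the force, the opening and the grip force at its end, in the units of the state.
- arm.observe(): the state, without advancing time (a new reading comes with each control period).
- cams.capture(name): name is "side" or "top"; returns a dict with "frame" (420x560x3 uint8, red, green, blue), "camera_matrix" (3x3 intrinsics, pixels), "D" ([k1, k2, p1, p2, k3] as OpenCV has them; the pictures are not rectified), "eye" and "attitude" of the camera in the world. Camera axes: x right, y up, looking along -z (the intrinsics and any distortion apply to the point x, -y, -z); pixel columns grow to the right and rows downward; lengths in m; the calibration is good to about 2 mm. A picture is of the moment at which its call begins. There is no depth.
- arm.sign_off(): hands the job in; it is judged then, once.
Trained networks look in the newest picture that a camera, given by its name, has taken for a name from the list of things; names that differ only in an ending like _2 or _b are one class to them, and where a whole thing is asked for, a point or a joint stands for the part that bears it (a point fixed in the world has none). Each returns a list of dicts, best first, with "confidence" (0 to 1); they miss things now and then, are a little off and sometimes report something else, mostly with a low value. They report only what shows in the picture. A call takes as long as a camera call.
- cams.cut_out(camera, target): "pixels" (420x560 bool, what is visible of it) and "point" ([column, row] in pixels, amid what is visible of it).
The state is a dict: "clock": time; "joint_positions": joint angles; "dq": joint speeds; "effort": joint torques, N m; "eef_pos": TCP position; "ee_rot": TCP orientation; "contact_force": force on the tool from outside, world axes, zero at the start; "moment": the same for the moment, N m; "width": opening from 0.0 (shut) to 1.0 (fully open); "finger_force": force on a finger pad.
Only numpy, scipy, OpenCV 4.12 (cv2) and the standard library are available. Lean on these libraries where they do the work, as an engineer would, in place of code of your own. Each camera call takes 0.05 s, during which the arm holds its last target. There are 200 camera calls.

### The job

The freshly glued flow chip has to cure under pressure: lay it flat in the nest of the bonding jig, then lower the pressure plate, kept level, over the two guide pins and set it down gently until its pad rests on the chip. Finally throw both toggle clamps by swinging their red handles outward and fully down, and leave the other things on the desk where they stand.

Things in the scene. Friction and masses are not known exactly. Their poses are not given: they have to be found in the camera images.
- jig: Bonding jig, fixed on the desk. Origin: centre of the base's underside, z up. Aluminium base 100 (its x) x 264 (its y, the long axis) x 14 mm thick; steel nest platform 40 x 70 mm in the middle, top at z = 22; two guide pins; at each end a blue riser with a toggle clamp (x = -18 at the +y end, x = +18 at the -y end), |y| = 82 to 128, cheeks up to z = 80.
- nest (a point): Point on the jig where the chip's centre lies when seated, 27 mm above the base's underside, axes as the jig's; the chip's long side lies along y, either way round. Dowels 6 mm thick (tops at jig z = 28, coned over the last 3.5 mm) at x = +-30.3, y = +-29 and x = +-14, y = +-42.3 leave the chip 1.3 mm on every side.
- plate_home (a point): Point on the jig where point plate_center lies when the plate is fully down on the chip, 41 mm above the base's underside, axes as the jig's. The plate's long side lies along the jig's y (either way round).
- pin_a (a point): Centre of the top of a guide pin, at x = +18, y = +56, z = 62 mm in the jig. The pin is 12 mm in diameter, its last 10 mm tapered to 6 mm across.
- pin_b (a point): Centre of the top of the other guide pin, at x = -18, y = -56, z = 62 mm in the jig; same shape.
- chip_center (a point): Centre of the flow chip: a slab 52 (x) x 76 (y) x 10 mm high, white below and clear above with a blue winding channel, 50 g; this point is half-way up, 5 mm above its underside. z up. It starts lying flat on the desk. The middles of its long sides stay free of dowels in the nest, so it can be held across x.
- plate_handle (a point): Centre of the pressure plate's black bridge handle: a bar 14 wide (x) x 76 long (y) x 14 mm high, on two 12 mm posts at y = +-27, 21 mm clear above the plate; the point lies above the plate's middle and centre of mass, 43 mm above the underside of its pad. z up.
- plate_center (a point): Middle of the aluminium pressure plate, 68 (x) x 140 (y) x 12 mm thick, about 380 g with handle; a rubber pad 52 x 76 x 3 mm is under it. The point is in mid-thickness, 9 mm above the pad's underside. Two through holes of 13.8 mm diameter at (x, y) = (+18, +56) and (-18, -56); the same after a half turn. It starts on its pad on the desk.
- clamp_left (a joint): Angle of the toggle-clamp handle at the jig's +y end: 0 = end stop, fully down, clamped (handle 0.05 rad below level, pointing outward along the jig's +y); 1.2 to 1.45 rad = open, handle nearly upright. A linkage swings the steel bar with the rubber foot down on to the plate with it. 2 to 10 N at the grip moves it; friction holds it where left.
- clamp_right (a joint): The same for the clamp at the jig's -y end; its handle points outward along the jig's -y when clamped.
- clamp_left_grip (a point): Middle of the left handle's red grip, 55 mm from its pivot; the grip is a round bar 15 mm in diameter, reaching from 24 to 79 mm from the pivot. The frame turns with the handle.
- clamp_right_grip (a point): The same point on the right handle.
- clamp_left_pivot (a point): Pivot of the left handle, at x = -18, y = +116, z = 73 mm in the jig; the axis runs along the jig's x. When open, the clamp's steel bar stands nearly upright at y = 88 to 110, up to about z = 110, and its rubber foot stays outside y = 75.
- clamp_right_pivot (a point): The same for the right handle, at x = +18, y = -116, z = 73 mm in the jig (all y mirrored).
- flow_chip: The flow chip itself (see chip_center); origin at the centre of its underside.
- pressure_plate: The pressure plate itself (see plate_center); origin at the centre of the underside of its pad.
- immersion_oil: Bystander: small brown bottle with black cap, 28 mm across, 64 mm high; origin at its underside.
- dust_blower: Bystander: dark rubber bulb blower, 52 mm across, 115 mm high; origin at its underside.
- spare_eyepiece: Bystander: microscope eyepiece, 39 mm across, 52 mm high; origin at its underside.
- slide_mailer_0: Bystander: flat white slide mailer, 33 x 84 x 10 mm; origin at its underside.
- petri_0: Bystander: petri dish, 60 mm across, 16 mm high; origin at its underside.

How it is judged:
On the way, in this order (a step that is already met when the one before it is completed fails the run):
1. the chip lies flat in the nest, between the dowels (horizontal distance between chip_center and nest below 0.003 m and z of chip_center in the frame of nest between -0.0025 and 0.0025 m and angle between the y axis of chip_center and the y axis of jig, either way round below 0.08 rad and angle between chip_center's own z axis and vertical below 0.04 rad), for 0.2 s.
2. the pressure plate is down over both guide pins, level, its pad on the chip (all of step 1 and horizontal distance between plate_center and plate_home below 0.003 m and z of plate_center in the frame of plate_home between -0.0025 and 0.0025 m and angle between the y axis of plate_center and the y axis of jig, either way round below 0.05 rad and angle between plate_center's own z axis and vertical below 0.03 rad), for 0.2 s.
3. one of the two toggle clamps is thrown, with plate and chip in place (all of step 2 and value of joint any of clamp_left, clamp_right below 0.08 rad), for 0.2 s.
At the end, for the whole second after the job is handed in: Chip in the nest (centre within 3 mm, height 2.5 mm, turned under 0.08 rad, flat); pressure plate fully down over both pins (centre within 3 mm, height 2.5 mm, tilt under 0.03, turned under 0.05 rad); both toggle handles within 0.08 rad of fully down (all of step 2 and value of joint each of clamp_left, clamp_right below 0.08 rad); the robot touches nothing.
It fails at once if the pressure plate is tipped by more than 0.25 rad (14 degrees) (angle between plate_center's own z axis and vertical above 0.25 rad).
It fails at once if the pressure plate is dropped or rammed on the chip (more than 75 N) (contact force between pressure_plate and flow_chip above 75 N).
It fails at once if a bystander is pushed more than 20 mm (distance of any of immersion_oil, dust_blower, spare_eyepiece, slide_mailer_0, petri_0 from where it was at the start of the episode above 0.02 m).
It also fails if it takes over 72 s, if anything falls off the work surface, if the arm or the gripper's body presses on something with over 40 N, if the wrist force passes 120 N, or if a joint passes its speed limit or range.

## Working session

There is one attempt and no reset: what is moved stays moved. The work goes in short steps, Python scripts to look and compute and a tool call to move; the robot and the scene stay as the last step left them, time stands still between calls to the robot, and variables do not carry over. Pictures are saved under pics/ and viewed, at most 10 in all, crops included, and the job is handed in when it is done.

Besides the shell and the picture viewer there is one more tool, called after "Emit:" by a JSON object that holds its "fn" and its "kwargs". play_rows: Moves the arm, as the interface text tells. Its arguments: {"type":"object","properties":{"increments":{"type":"array","items":{"type":"object","properties":{"tx":{"type":"number"},"ty":{"type":"number"},"tz":{"type":"number"},"twist":{"type":"number"},"hand":{"type":"number"}}}},"newtons":{"type":"number"}},"required":["increments"]}

```bash
mkdir -p pics; ls
python3 - <<'E'
from workcell import arm, cams
import cv2,numpy as np
ims=[]
for n in("top","side"):
    c=cams.capture(n); cv2.imwrite(f"pics/{n}0.png",c["frame"][:,:,::-1])
    print(n,np.round(c["camera_matrix"],1).tolist(),c["D"],c["eye"],c["attitude"])
    for t in["flow_chip","pressure_plate","jig","plate_handle","clamp_left_grip","pin_a","immersion_oil","dust_blower","spare_eyepiece","slide_mailer_0","petri_0"]:
        print(t,[(round(float(d["confidence"]),2),np.round(d["point"],1).tolist(),int(d["pixels"].sum())) for d in cams.cut_out(n,t)])
print(arm.observe())
E
```

```text
pics
top [[505.7, 0.0, 279.2], [0.0, 505.7, 213.9], [0.0, 0.0, 1.0]] [-0.18227338  0.          0.          0.          0.        ] [ 0.39818489 -0.01074746  1.31646249] [ 1.15129455e-01  8.19530435e-04 -1.54864207e+00]
flow_chip [(0.92, [195.3, 263.2], 573)]
pressure_plate [(0.89, [373.9, 269.8], 1396), (0.55, [339.9, 180.5], 83)]
jig [(0.75, [288.5, 203.8], 3957)]
plate_handle [(0.88, [372.4, 268.1], 1446)]
clamp_left_grip [(0.6, [239.0, 209.9], 68)]
pin_a [(0.58, [287.3, 201.5], 4064)]
immersion_oil [(0.71, [424.5, 161.0], 104)]
dust_blower [(0.89, [153.3, 164.4], 317)]
spare_eyepiece [(0.65, [289.0, 203.2], 3914), (0.5, [408.3, 181.9], 204), (0.32, [237.8, 209.7], 84)]
slide_mailer_0 [(0.79, [413.3, 224.9], 389)]
petri_0 [(0.66, [154.4, 199.1], 388)]
side [[390.8, 0.0, 279.6], [0.0, 390.8, 208.2], [0.0, 0.0, 1.0]] [-0.02713583  0.          0.          0.          0.        ] [0.58031474 0.93520178 0.71736916] [ 9.92872732e-01 -1.80587410e-04  3.11070522e+00]
flow_chip [(0.95, [336.7, 285.5], 450)]
pressure_plate [(0.88, [315.6, 192.8], 531)]
jig [(0.88, [270.0, 228.8], 2175)]
plat
[... 310 characters left out ...]
9, [265.7, 322.6], 491)]
{'clock': 1.2, 'joint_positions': array([ 1.17641789e+00,  4.90913364e-01,  1.55889262e+00,  4.43802160e-05,
        1.09172459e+00, -1.05606532e-01]), 'dq': array([-0.00028347,  0.00115008, -0.00181585,  0.00044451, -0.00061646,
        0.00067819]), 'effort': array([-2.34900272e-04, -6.18275928e+01, -2.61841214e+01, -2.50015801e-04,
        3.26788931e-04,  8.75497904e-06]), 'eef_pos': array([0.17796479, 0.59913074, 0.40472118]), 'ee_rot': array([ 3.14152677e+00, -3.26223203e-05,  2.85280029e+00]), 'contact_force': array([0.25152476, 0.6566736 , 0.36692504]), 'moment': array([-0.02153897, -0.0130004 , -0.04959008]), 'finger_force': 0.0, 'width': 1.0021120925042568}
```

Run:
```python
import cv2
a=cv2.imread("pics/top0.png")[120:320,130:450]; cv2.imwrite("pics/t1.png",cv2.resize(a,(800,500),interpolation=cv2.INTER_CUBIC))
a=cv2.imread("pics/side0.png")[150:350,170:430]; cv2.imwrite("pics/s1.png",cv2.resize(a,(780,600),interpolation=cv2.INTER_CUBIC))
```

```text
(no output)
```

View pics/t1.png

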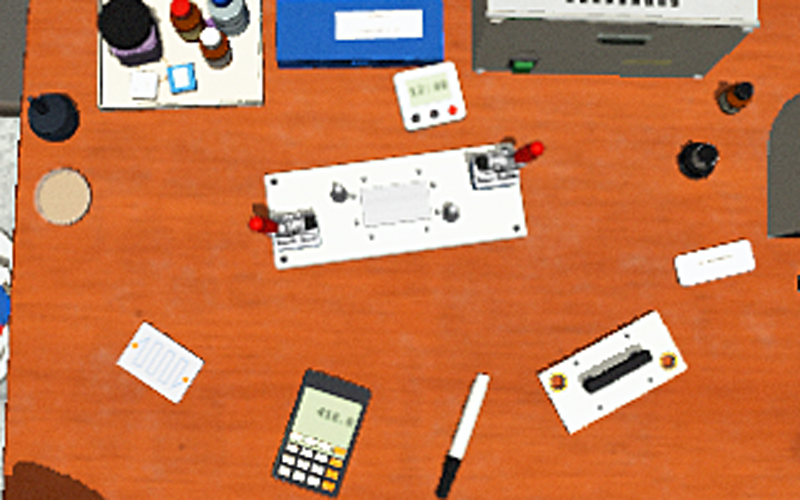

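View pics/s1.png

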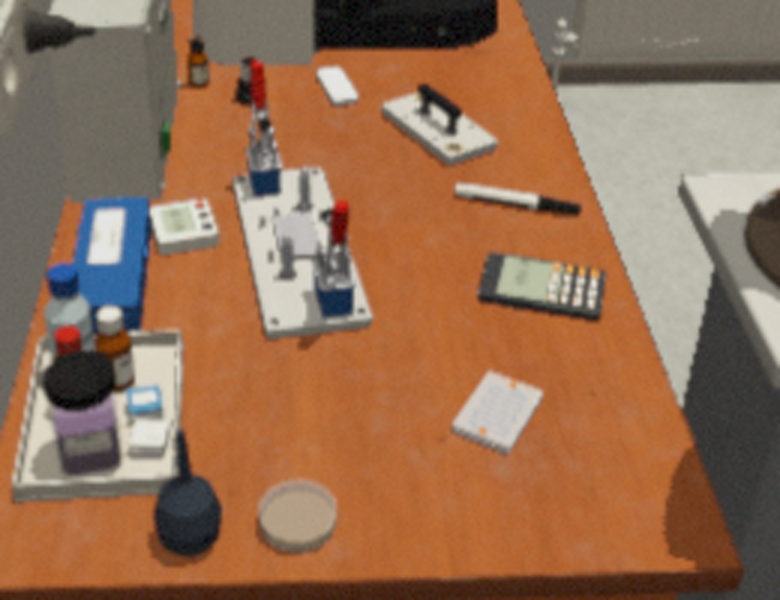

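Top (crop ×2.5 from (130,120)): jig centre ≈(287,202), long axis nearly along world y, chip ≈(194,264), plate ≈(375,269). The handles stand open and the path is clear. The side view agrees. Next I fit the outlines in both cameras.

```bash
cat > h.py <<'E'
import cv2,numpy as np
from scipy.optimize import minimize
from scipy.spatial.transform import Rotation as Ro
def proj(c,P):
    R=Ro.from_euler('xyz',c["attitude"]).as_matrix()
    p=(np.asarray(P,float)-c["eye"])@R*[1,-1,-1]
    return cv2.projectPoints(p,np.zeros(3),np.zeros(3),c["camera_matrix"],np.asarray(c["D"]))[0][:,0]
def ray(c,uv,z):
    R=Ro.from_euler('xyz',c["attitude"]).as_matrix()
    q=cv2.undistortPoints(np.array([[uv]],float),c["camera_matrix"],np.asarray(c["D"]))[0,0]
    d=R@[q[0],-q[1],-1]; e=np.asarray(c["eye"]); return e+d*(z-e[2])/d[2]
def nonwood(c):
    f=c["frame"].astype(float); return np.clip((f[...,2]/(f[...,0]+5)-.3)/.5,0,1)
def box(p,sx,sy,z0,z1):
    C=np.array([[a*sx/2,b*sy/2,z] for a in(-1,1) for b in(-1,1) for z in(z0,z1)])
    R=Ro.from_euler('z',p[2]).as_matrix(); return C@R.T+[p[0],p[1],0]
S=8
def render(c,P,shape=(420,560)):
    h=cv2.convexHull(proj(c,P).astype(np.float32))[:,0]; x0,y0=np.floor(h.min(0)).astype(int)-6; x1,y1=np.ceil(h.max(0)).astype(int)+7
    m=np.zeros(((y1-y0)*S,(x1-x0)*S),np.uint8)
    cv2.fillPoly(m,[np.round(((h-[x0,y0]+.5)*S-.5)*16).astype(np.int32)],255,shift=4)
    return cv2.resize(m,(x1-x0,y1-y0),interpolation=cv2.INTER_AREA)/255.,x0,y0
def fit(cs,p0,sx,sy,z0,z1,alpha=nonwood):
    A=[alpha(c) for c in cs]
    B=[]
    for c in cs:   # band about the border at start
        r,x0,y0=render(c,box(p0,sx,sy,z0,z1)); w=np.zeros((420,560)); w[y0:y0+r.shape[0],x0:x0+r.shape[1]]=r>.5
        k=np.ones((9,9)); B.append((cv2.dilate(w,k)-cv2.erode(w,k))>0)
    def cost(p):
        s=0
        for c,a,b in zip(cs,A,B):
            r,x0,y0=render(c,box(p,sx,sy,z0,z1)); w=np.zeros((420,560)); w[y0:y0+r.shape[0],x0:x0+r.shape[1]]=r
            s+=np.abs(w-a)[b].sum()
        return s
    p=np.array(p0,float)
    for st in(.006,.002):
        o=minimize(cost,p,method='Nelder-Mead',options=dict(initial_simplex=[p,p+[st,0,0],p+[0,st,0],p+[0,0,st*8]],xatol=1e-5,fatol=1e-3)); p=o.x
    return p,o.fun
def rough(c,uv,mask,z):
    r=cv2.minAreaRect(np.argwhere(mask)[:,::-1].astype(np.float32)); b=cv2.boxPoints(r)
    W=np.array([ray(c,q,z) for q in b]); e=[W[1]-W[0],W[2]-W[1]]; l=max(e,key=np.linalg.norm)
    m=W.mean(0); return [m[0],m[1],(np.arctan2(l[1],l[0])-np.pi/2+np.pi/2)%np.pi-np.pi/2]
E
python3 - <<'E'
from h import *
from workcell import arm,cams
cs=[cams.capture(n) for n in("top","side")]
for n,s in(("flow_chip",(.052,.076,0,.010)),("pressure_plate",(.068,.14,.003,.015)),("jig",(.1,.264,0,.014))):
    d=cams.cut_out("top",n)[0]; p0=rough(cs[0],d["point"],d["pixels"],s[3])
    if n=="jig": p0[2]=.12
    print(n,np.round(p0,4))
    for k in(cs,cs[:1],cs[1:]):
        p,f=fit(k,p0,*s); print("  ",np.round(p,4),round(f,1))
E
```

```text
flow_chip [ 0.412   0.2109 -0.554 ]
   [ 0.4132  0.2129 -0.5523] 93.6
   [ 0.4123  0.2127 -0.5498] 26.0
   [ 0.415  0.214 -0.558] 35.7
pressure_plate [ 0.4118 -0.2547  0.4944]
   [ 0.4128 -0.2569  0.5111] 134.5
   [ 0.4128 -0.2571  0.5107] 77.6
   [ 0.4152 -0.2562  0.5068] 45.7
jig [ 0.5821 -0.0312  0.12  ]
   [ 0.5823 -0.028   0.1537] 301.6
   [ 0.5817 -0.0274  0.1544] 70.9
   [ 0.585  -0.0279  0.1556] 149.2
```

```bash
cat > rel.py <<'E'
# python3 rel.py x y z jigtheta  -> increments from the measured pose
import sys,numpy as np
from workcell import arm
from scipy.spatial.transform import Rotation as Ro
s=arm.observe(); x,y,z,th=map(float,sys.argv[1:5]); yaw=th+np.pi/2
d=Ro.from_euler('xyz',s["ee_rot"]).inv().apply(np.array([x,y,z])-s["eef_pos"])
tw=(s["ee_rot"][2]-yaw+np.pi)%(2*np.pi)-np.pi
print("t",np.round(d,4),"twist",round(tw,4),"| pos",np.round(s["eef_pos"],4),np.round(s["ee_rot"],4),"F",np.round(s["contact_force"],1),"w",round(s["width"]*85.4,2),"clock",s["clock"])
E
python3 rel.py .4132 .2129 .25 -.552; python3 -c "from workcell import arm;print(arm.nose_length)"
```

```text
t [-0.3355 -0.3033  0.1547] twist 1.834 | pos [0.178  0.5991 0.4047] [ 3.1415 -0.      2.8528] F [-0.7  0.2 -0.3] w 85.21 clock 1.45
0.1734
```

Emit:
{"fn": "play_rows", "kwargs": {"increments": [{"tx": -0.3355, "ty": -0.3033, "tz": 0.1547, "twist": 1.834, "hand": 0.075}, {"tx": -0.3355, "ty": -0.3033, "tz": 0.1547, "twist": 1.834}, {"tx": -0.3355, "ty": -0.3033, "tz": 0.1547, "twist": 1.834}, {"tx": -0.3355, "ty": -0.3033, "tz": 0.1547, "twist": 1.834}, {"tx": -0.3355, "ty": -0.3033, "tz": 0.1547, "twist": 1.834}, {"tx": -0.3355, "ty": -0.3033, "tz": 0.1547, "twist": 1.834}, {"tx": -0.3355, "ty": -0.3033, "tz": 0.1547, "twist": 1.834}, {"tx": -0.3355, "ty": -0.3033, "tz": 0.1547, "twist": 1.834}, {"tx": -0.3355, "ty": -0.3033, "tz": 0.1547, "twist": 1.834}, {"tx": -0.3355, "ty": -0.3033, "tz": 0.1547, "twist": 1.834}, {"tx": -0.3355, "ty": -0.3033, "tz": 0.1547, "twist": 1.834}, {"tx": -0.3355, "ty": -0.3033, "tz": 0.1547, "twist": 1.834}]}}

```text
validation failed for argument at $.in...
```

```bash
python3 rel.py .4132 .2129 .200 -.552
```

```text
t [-0.3355 -0.3033  0.2047] twist 1.834 | pos [0.178  0.5991 0.4047] [ 3.1415 -0.      2.8528] F [-0.7  0.2 -0.3] w 85.21 clock 1.45
```

Emit:
{"fn": "play_rows", "kwargs": {"increments": [{"tx": -0.3355, "ty": -0.3033, "tz": 0.1547, "twist": 1.834, "hand": 0.075}, {"tx": -0.3355, "ty": -0.3033, "tz": 0.1547, "twist": 1.834, "hand": 0.075}]}}

```text
clock: 1.62
eef_pos: [0.2185, 0.5316, 0.3775]
ee_rot: [3.14, -0.0, 2.6]
contact_force: [0.8, 0.1, -0.5]
width: 0.879
finger_force: 0.0
```

```bash
python3 rel.py .4132 .2129 .20 -.552
```

```text
t [-0.3311 -0.1731  0.1772] twist 1.5814 | pos [0.2185 0.5316 0.3775] [ 3.1399e+00 -1.0000e-04  2.6002e+00] F [ 0.8  0.1 -0.5] w 75.07 clock 1.6167
```

Emit:
{"fn": "play_rows", "kwargs": {"increments": [{"tx": -0.331, "ty": -0.173, "tz": 0.177, "twist": 1.58, "hand": 0.075}, {"tx": -0.331, "ty": -0.173, "tz": 0.177, "twist": 1.58, "hand": 0.075}, {"tx": -0.331, "ty": -0.173, "tz": 0.177, "twist": 1.58, "hand": 0.075}, {"tx": -0.331, "ty": -0.173, "tz": 0.177, "twist": 1.58, "hand": 0.075}, {"tx": -0.331, "ty": -0.173, "tz": 0.177, "twist": 1.58, "hand": 0.075}, {"tx": -0.331, "ty": -0.173, "tz": 0.177, "twist": 1.58, "hand": 0.075}, {"tx": -0.331, "ty": -0.173, "tz": 0.177, "twist": 1.58, "hand": 0.075}, {"tx": -0.331, "ty": -0.173, "tz": 0.177, "twist": 1.58, "hand": 0.075}, {"tx": -0.331, "ty": -0.173, "tz": 0.177, "twist": 1.58, "hand": 0.075}, {"tx": -0.331, "ty": -0.173, "tz": 0.177, "twist": 1.58, "hand": 0.075}, {"tx": -0.331, "ty": -0.173, "tz": 0.177, "twist": 1.58, "hand": 0.075}, {"tx": -0.331, "ty": -0.173, "tz": 0.177, "twist": 1.58, "hand": 0.075}]}}

```text
clock: 2.62
eef_pos: [0.4155, 0.2117, 0.1998]
ee_rot: [-3.141, 0.001, 1.093]
contact_force: [-0.3, 0.4, -0.0]
width: 0.879
finger_force: 0.0
```

```bash
python3 rel.py .4132 .2129 .172 -.552
```

```text
t [ 0.0001 -0.0025  0.0278] twist 0.0738 | pos [0.4155 0.2117 0.1998] [-3.1405e+00  1.0000e-03  1.0926e+00] F [-0.3  0.4 -0. ] w 75.1 clock 2.6167
```

Emit:
{"fn": "play_rows", "kwargs": {"increments": [{"tx": 0, "ty": -0.0025, "tz": 0.0, "twist": 0.074, "hand": 0.075}, {"tx": 0, "ty": -0.0025, "tz": 0.0, "twist": 0.074, "hand": 0.075}, {"tx": 0, "ty": -0.0025, "tz": 0.0, "twist": 0.074, "hand": 0.075}]}}

```text
clock: 2.87
eef_pos: [0.4122, 0.2146, 0.2008]
ee_rot: [3.141, -0.0, 1.032]
contact_force: [0.3, 0.9, -0.2]
width: 0.877
finger_force: 0.0
```

```bash
python3 rel.py .4132 .2129 .172 -.552
```

```text
t [-0.001   0.0017  0.0288] twist 0.0127 | pos [0.4122 0.2146 0.2008] [ 3.1415e+00 -3.0000e-04  1.0315e+00] F [ 0.3  0.9 -0.2] w 74.93 clock 2.8667
```

Emit:
{"fn": "play_rows", "kwargs": {"increments": [{"tx": -0.001, "ty": 0.0017, "tz": 0.012, "twist": 0.0127, "hand": 0.075}, {"tx": -0.001, "ty": 0.0017, "tz": 0.022, "twist": 0.0127, "hand": 0.075}, {"tx": -0.001, "ty": 0.0017, "tz": 0.028, "twist": 0.0127, "hand": 0.075}, {"tx": -0.001, "ty": 0.0017, "tz": 0.028, "twist": 0.0127, "hand": 0.075}, {"tx": -0.001, "ty": 0.0017, "tz": 0.028, "twist": 0.0127, "hand": 0.075}]}}

```text
clock: 3.28
eef_pos: [0.413, 0.213, 0.1724]
ee_rot: [-3.141, 0.001, 1.017]
contact_force: [0.2, -0.4, 0.4]
width: 0.877
finger_force: 0.0
```

```bash
python3 rel.py .4132 .2129 .172 -.552
```

```text
t [0.0001 0.0002 0.0004] twist -0.0015 | pos [0.413  0.213  0.1724] [-3.1409e+00  7.0000e-04  1.0173e+00] F [ 0.2 -0.4  0.4] w 74.92 clock 3.2833
```

Emit:
{"fn": "play_rows", "kwargs": {"increments": [{"tx": 0, "ty": 0, "tz": 0.001, "twist": 0, "hand": 0.045}, {"tx": 0, "ty": 0, "tz": 0.001, "twist": 0, "hand": 0.045}, {"tx": 0, "ty": 0, "tz": 0.001, "twist": 0, "hand": 0.045}, {"tx": 0, "ty": 0, "tz": 0.001, "twist": 0, "hand": 0.045}, {"tx": 0, "ty": 0, "tz": 0.001, "twist": 0, "hand": 0.045}, {"tx": 0, "ty": 0, "tz": 0.001, "twist": 0, "hand": 0.045}], "newtons": 30}}

```text
clock: 3.78
eef_pos: [0.413, 0.2129, 0.1721]
ee_rot: [3.141, -0.001, 1.016]
contact_force: [-1.0, 0.9, 6.4]
width: 0.594
finger_force: 31.9
```

```bash
python3 rel.py .4132 .2129 .24 -.552
```

```text
t [ 0.0001  0.0002 -0.0679] twist -0.0025 | pos [0.413  0.2129 0.1721] [ 3.1412e+00 -6.0000e-04  1.0163e+00] F [-1.   0.9  6.4] w 50.74 clock 3.7833
```

Run:
```python
from h import *
from workcell import cams
cs=[cams.capture(n) for n in("side","top")]
for c in cs:
    p,f=fit([c],[.4132,.2129,-.552],.052,.076,0,.01); print(np.round(p,4),f)
    cc=c
a=[cv2.resize(np.ascontiguousarray(c["frame"][y:y+75,x:x+100,::-1]),(400,300),interpolation=cv2.INTER_CUBIC) for c,x,y in((cs[0],287,245),(cs[1],145,225))]
cv2.imwrite("pics/grip.png",np.hstack(a))
```

```text
[ 0.4143  0.2148 -0.5762] 200.56807744954506
[ 0.4091  0.2318 -0.6071] 438.81855180212744
```

View pics/grip.png

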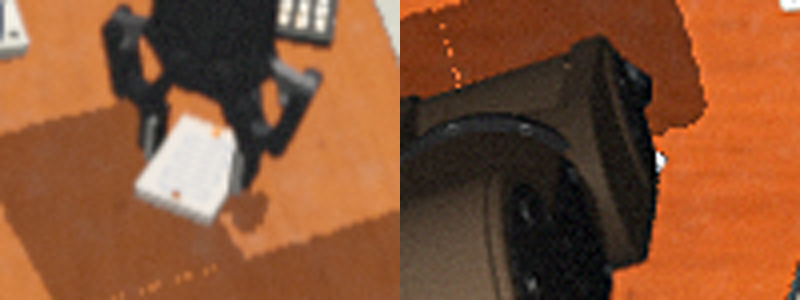

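```bash
python3 rel.py .5835 -.0284 .35 .1545
```

```text
t [-0.1153  0.272  -0.1778] twist -0.709 | pos [0.4131 0.2129 0.1721] [ 3.1412e+00 -6.0000e-04  1.0163e+00] F [-0.7  0.4  5.3] w 51.28 clock 3.8833
```

Emit:
{"fn": "play_rows", "kwargs": {"increments": [{"tx": 0, "ty": 0, "tz": -0.015, "twist": 0, "hand": 0.045}, {"tx": 0, "ty": 0, "tz": -0.045, "twist": 0, "hand": 0.045}, {"tx": 0, "ty": 0, "tz": -0.08, "twist": 0, "hand": 0.045}, {"tx": 0, "ty": 0, "tz": -0.115, "twist": 0, "hand": 0.045}, {"tx": 0, "ty": 0, "tz": -0.15, "twist": 0, "hand": 0.045}, {"tx": -0.008, "ty": 0.018, "tz": -0.174, "twist": -0.05, "hand": 0.045}, {"tx": -0.02, "ty": 0.048, "tz": -0.178, "twist": -0.15, "hand": 0.045}, {"tx": -0.034, "ty": 0.08, "tz": -0.178, "twist": -0.25, "hand": 0.045}, {"tx": -0.049, "ty": 0.115, "tz": -0.178, "twist": -0.35, "hand": 0.045}, {"tx": -0.064, "ty": 0.15, "tz": -0.178, "twist": -0.45, "hand": 0.045}, {"tx": -0.079, "ty": 0.186, "tz": -0.178, "twist": -0.55, "hand": 0.045}, {"tx": -0.091, "ty": 0.215, "tz": -0.178, "twist": -0.62, "hand": 0.045}]}}

```text
clock: 4.88
eef_pos: [0.5489, 0.0199, 0.3498]
ee_rot: [3.141, 0.0, 1.641]
contact_force: [0.4, 0.8, -1.2]
width: 0.594
finger_force: 31.7
```

```bash
python3 rel.py .5835 -.0284 .24 .1545
```

```text
t [-0.0506  0.0311  0.1098] twist -0.0845 | pos [0.5489 0.0199 0.3498] [3.1411e+00 1.0000e-04 1.6408e+00] F [ 0.4  0.8 -1.2] w 50.71 clock 4.8833
```

Emit:
{"fn": "play_rows", "kwargs": {"increments": [{"tx": -0.022, "ty": 0.013, "tz": 0.0, "twist": -0.06, "hand": 0.045}, {"tx": -0.04, "ty": 0.025, "tz": 0.0, "twist": -0.08, "hand": 0.045}, {"tx": -0.05, "ty": 0.031, "tz": 0.0, "twist": -0.0845, "hand": 0.045}, {"tx": -0.05, "ty": 0.031, "tz": 0.03, "twist": -0.0845, "hand": 0.045}, {"tx": -0.05, "ty": 0.031, "tz": 0.065, "twist": -0.0845, "hand": 0.045}, {"tx": -0.05, "ty": 0.031, "tz": 0.095, "twist": -0.0845, "hand": 0.045}, {"tx": -0.05, "ty": 0.031, "tz": 0.115, "twist": -0.0845, "hand": 0.045}, {"tx": -0.05, "ty": 0.031, "tz": 0.125, "twist": -0.0845, "hand": 0.045}, {"tx": -0.05, "ty": 0.031, "tz": 0.125, "twist": -0.0845, "hand": 0.045}, {"tx": -0.05, "ty": 0.031, "tz": 0.125, "twist": -0.0845, "hand": 0.045}]}}

```text
clock: 5.72
eef_pos: [0.5822, -0.0253, 0.2252]
ee_rot: [3.142, -0.0, 1.721]
contact_force: [0.9, 0.3, 0.3]
width: 0.602
finger_force: 31.7
```

```bash
python3 rel.py .5835 -.0284 .205 .1545
python3 - <<'E'
from h import *
from workcell import cams
cs=[cams.capture(n) for n in("side","top")]
a=[cv2.resize(np.ascontiguousarray(c["frame"][y:y+75,x:x+100,::-1]),(400,300),interpolation=cv2.INTER_CUBIC) for c,x,y in((cs[0],220,190),(cs[1],235,165))]
cv2.imwrite("pics/nest.png",np.hstack(a))
E
```

```text
t [-0.0032  0.0008  0.0202] twist -0.0047 | pos [ 0.5822 -0.0253  0.2252] [ 3.1416e+00 -1.0000e-04  1.7206e+00] F [0.9 0.3 0.3] w 51.4 clock 5.7167
```

View pics/nest.png

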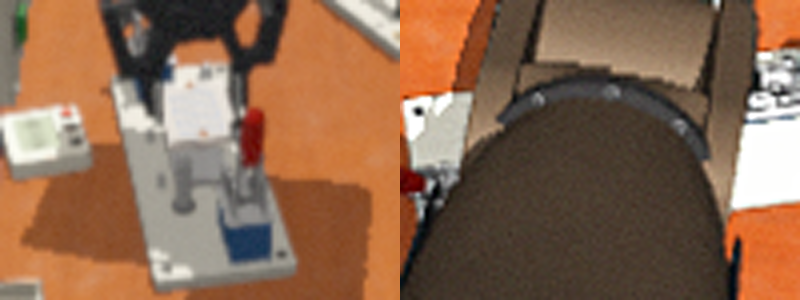

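The side picture shows the chip level over the platform, with its ends spanning the dowels, at ≈(268,217). The top view is hidden by the arm.

Emit:
{"fn": "play_rows", "kwargs": {"increments": [{"tx": -0.003, "ty": 0.001, "tz": 0.01, "twist": -0.0047, "hand": 0.045}, {"tx": -0.003, "ty": 0.001, "tz": 0.02, "twist": -0.0047, "hand": 0.045}, {"tx": -0.003, "ty": 0.001, "tz": 0.02, "twist": -0.0047, "hand": 0.045}, {"tx": -0.003, "ty": 0.001, "tz": 0.02, "twist": -0.0047, "hand": 0.045}]}}

```text
clock: 6.15
eef_pos: [0.5834, -0.0285, 0.2041]
ee_rot: [-3.14, -0.0, 1.725]
contact_force: [-0.1, 0.1, 0.1]
width: 0.592
finger_force: 31.7
```

```bash
python3 rel.py .5835 -.0284 .198 .1545
```

```text
t [0.     0.0001 0.0061] twist -0.0002 | pos [ 0.5834 -0.0285  0.2041] [-3.1404e+00 -5.0000e-04  1.7251e+00] F [-0.1  0.1  0.1] w 50.59 clock 6.15
```

Emit:
{"fn": "play_rows", "kwargs": {"increments": [{"tx": 0, "ty": 0, "tz": 0.003, "twist": 0, "hand": 0.045}, {"tx": 0, "ty": 0, "tz": 0.005, "twist": 0, "hand": 0.045}, {"tx": 0, "ty": 0, "tz": 0.006, "twist": 0, "hand": 0.045}, {"tx": 0, "ty": 0, "tz": 0.007, "twist": 0, "hand": 0.045}, {"tx": 0, "ty": 0, "tz": 0.0075, "twist": 0, "hand": 0.045}, {"tx": 0, "ty": 0, "tz": 0.0075, "twist": 0, "hand": 0.045}]}}

```text
clock: 6.65
eef_pos: [0.5835, -0.0284, 0.1972]
ee_rot: [3.142, -0.0, 1.725]
contact_force: [0.4, 0.3, -0.5]
width: 0.597
finger_force: 31.7
```

```bash
python3 rel.py .5835 -.0284 .195 .1545
```

```text
t [ 0.     -0.      0.0022] twist 0.0 | pos [ 0.5835 -0.0284  0.1972] [ 3.1416e+00 -1.0000e-04  1.7253e+00] F [ 0.4  0.3 -0.5] w 51.02 clock 6.65
```

Emit:
{"fn": "play_rows", "kwargs": {"increments": [{"tx": 0, "ty": 0, "tz": 0.001, "twist": 0, "hand": 0.045}, {"tx": 0, "ty": 0, "tz": 0.002, "twist": 0, "hand": 0.045}, {"tx": 0, "ty": 0, "tz": 0.003, "twist": 0, "hand": 0.045}, {"tx": 0, "ty": 0, "tz": 0.003, "twist": 0, "hand": 0.045}, {"tx": 0, "ty": 0, "tz": 0.003, "twist": 0, "hand": 0.045}]}}

```text
clock: 7.07
eef_pos: [0.5835, -0.0284, 0.1942]
ee_rot: [3.141, -0.0, 1.725]
contact_force: [0.1, -0.3, 0.0]
width: 0.598
finger_force: 31.7
```

```bash
python3 rel.py .5835 -.0284 .1935 .1545
```

```text
t [ 0.     -0.      0.0007] twist -0.0 | pos [ 0.5835 -0.0284  0.1942] [ 3.1415e+00 -1.0000e-04  1.7253e+00] F [ 0.1 -0.3  0. ] w 51.11 clock 7.0667
```

Emit:
{"fn": "play_rows", "kwargs": {"increments": [{"tx": 0, "ty": 0, "tz": 0.0007, "twist": 0, "hand": 0.045}, {"tx": 0, "ty": 0, "tz": 0.001, "twist": 0, "hand": 0.045}, {"tx": 0, "ty": 0, "tz": 0.001, "twist": 0, "hand": 0.07}, {"tx": 0, "ty": 0, "tz": 0.001, "twist": 0, "hand": 0.07}, {"tx": 0, "ty": 0, "tz": 0.001, "twist": 0, "hand": 0.07}, {"tx": 0, "ty": 0, "tz": -0.02, "twist": 0, "hand": 0.07}, {"tx": 0, "ty": 0, "tz": -0.05, "twist": 0, "hand": 0.07}, {"tx": 0, "ty": 0, "tz": -0.09, "twist": 0, "hand": 0.07}, {"tx": 0, "ty": 0, "tz": -0.13, "twist": 0, "hand": 0.07}, {"tx": 0, "ty": 0, "tz": -0.16, "twist": 0, "hand": 0.07}, {"tx": 0, "ty": 0, "tz": -0.16, "twist": 0, "hand": 0.07}]}}

```text
clock: 7.98
eef_pos: [0.584, -0.0284, 0.3602]
ee_rot: [3.133, 0.003, 1.725]
contact_force: [1.0, 0.3, -0.3]
width: 0.822
finger_force: 0.0
```

```bash
python3 rel.py .4136 -.2567 .30 .510; python3 rel.py .4136 -.2567 .35 .510
```

```text
t [-0.1991 -0.2041  0.059 ] twist -0.3554 | pos [ 0.584  -0.0284  0.3602] [3.1328e+00 2.8000e-03 1.7254e+00] F [ 1.   0.3 -0.3] w 70.17 clock 7.9833
t [-0.1993 -0.2036  0.009 ] twist -0.3554 | pos [ 0.584  -0.0284  0.3602] [3.1328e+00 2.8000e-03 1.7254e+00] F [ 1.   0.3 -0.3] w 70.17 clock 7.9833
```

Emit:
{"fn": "play_rows", "kwargs": {"increments": [{"tx": -0.2, "ty": -0.204, "tz": 0.04, "twist": -0.355, "hand": 0.05}, {"tx": -0.2, "ty": -0.204, "tz": 0.04, "twist": -0.355, "hand": 0.05}, {"tx": -0.2, "ty": -0.204, "tz": 0.04, "twist": -0.355, "hand": 0.05}, {"tx": -0.2, "ty": -0.204, "tz": 0.04, "twist": -0.355, "hand": 0.05}, {"tx": -0.2, "ty": -0.204, "tz": 0.04, "twist": -0.355, "hand": 0.05}, {"tx": -0.2, "ty": -0.204, "tz": 0.04, "twist": -0.355, "hand": 0.05}, {"tx": -0.2, "ty": -0.204, "tz": 0.04, "twist": -0.355, "hand": 0.05}, {"tx": -0.2, "ty": -0.204, "tz": 0.06, "twist": -0.355, "hand": 0.05}, {"tx": -0.2, "ty": -0.204, "tz": 0.06, "twist": -0.355, "hand": 0.05}, {"tx": -0.2, "ty": -0.204, "tz": 0.06, "twist": -0.355, "hand": 0.05}, {"tx": -0.2, "ty": -0.204, "tz": 0.06, "twist": -0.355, "hand": 0.05}]}}

```text
clock: 8.9
eef_pos: [0.4133, -0.2569, 0.2945]
ee_rot: [3.142, -0.0, 2.081]
contact_force: [0.3, 0.4, 0.0]
width: 0.581
finger_force: 0.0
```

```bash
python3 - <<'E'
from h import *
from workcell import cams
c=cams.capture("side"); t=cams.capture("top")
J=(.583,-.0278,.1545)
def al(c):
    f=c["frame"].astype(float);return np.clip((f.mean(2)-140)/60,0,1)
for k in(c,t):
    for d in cams.cut_out("side" if k is c else "top","flow_chip")[:2]: print(round(float(d["confidence"]),2),np.round(d["point"],1),ray(k,d["point"],.032).round(4))
    print("nest expects",proj(k,[[J[0],J[1],.032]]).round(1))
a=[cv2.resize(np.ascontiguousarray(q["frame"][y:y+75,x:x+100,::-1]),(400,300),interpolation=cv2.INTER_CUBIC) for q,x,y in((c,220,190),(t,235,165))]
cv2.imwrite("pics/nest2.png",np.hstack(a))
E
python3 rel.py .4140 -.2567 .30 .509
```

```text
0.77 [269.  226.4] [ 0.5826 -0.0164  0.032 ]
0.15 [266.7 234.8] [0.5897 0.0251 0.032 ]
nest expects [[268.8 224.2]]
0.83 [290.5 199.1] [ 0.5854 -0.0344  0.032 ]
0.69 [291.5 207.9] [ 0.5627 -0.0374  0.032 ]
nest expects [[287.9 200. ]]
t [-0.0004  0.0006 -0.0052] twist 0.0023 | pos [ 0.4133 -0.2567  0.2948] [3.1411e+00 9.0000e-04 2.0821e+00] F [-0.  -0.  -0.5] w 49.87 clock 9.1
```

View pics/nest2.png

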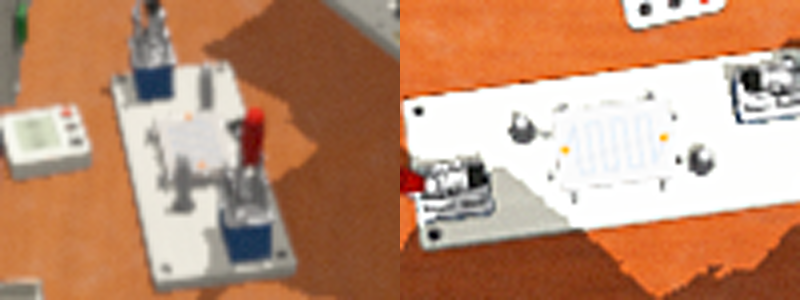

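Both views show the chip seated between the dowels. The orange dots are centred at about (288.4,200.8) in the top view, against an expected nest at (287.9,200). Now the plate.

Emit:
{"fn": "play_rows", "kwargs": {"increments": [{"tx": -0.0005, "ty": 0.0006, "tz": 0.03, "twist": 0.0023, "hand": 0.05}, {"tx": -0.0005, "ty": 0.0006, "tz": 0.06, "twist": 0.0023, "hand": 0.05}, {"tx": -0.0005, "ty": 0.0006, "tz": 0.083, "twist": 0.0023, "hand": 0.05}, {"tx": -0.0005, "ty": 0.0006, "tz": 0.095, "twist": 0.0023, "hand": 0.05}, {"tx": -0.0005, "ty": 0.0006, "tz": 0.097, "twist": 0.0023, "hand": 0.05}, {"tx": -0.0005, "ty": 0.0006, "tz": 0.097, "twist": 0.0023, "hand": 0.05}]}}

```text
clock: 9.6
eef_pos: [0.4138, -0.2572, 0.197]
ee_rot: [-3.141, -0.001, 2.079]
contact_force: [-0.1, 0.2, -0.2]
width: 0.587
finger_force: 0.0
```

Emit:
{"fn": "play_rows", "kwargs": {"increments": [{"tx": 0, "ty": 0, "tz": 0, "twist": 0, "hand": 0.008}, {"tx": 0, "ty": 0, "tz": 0, "twist": 0, "hand": 0.008}, {"tx": 0, "ty": 0, "tz": 0, "twist": 0, "hand": 0.008}, {"tx": 0, "ty": 0, "tz": 0, "twist": 0, "hand": 0.008}, {"tx": 0, "ty": 0, "tz": 0, "twist": 0, "hand": 0.008}, {"tx": 0, "ty": 0, "tz": 0, "twist": 0, "hand": 0.008}, {"tx": 0, "ty": 0, "tz": 0, "twist": 0, "hand": 0.008}, {"tx": 0, "ty": 0, "tz": 0, "twist": 0, "hand": 0.008}], "newtons": 60}}

```text
clock: 10.27
eef_pos: [0.4138, -0.2576, 0.1981]
ee_rot: [3.141, 0.002, 2.078]
contact_force: [2.1, 2.1, 7.3]
width: 0.151
finger_force: 63.5
```

```bash
python3 rel.py .5834 -.0277 .37 .1545
```

```text
t [ 0.1183  0.2601 -0.1719] twist 0.3527 | pos [ 0.4138 -0.2576  0.1981] [3.1407e+00 1.8000e-03 2.0780e+00] F [2.1 2.1 7.3] w 12.88 clock 10.2667
```

Emit:
{"fn": "play_rows", "kwargs": {"increments": [{"tx": 0, "ty": 0, "tz": -0.005, "twist": 0, "hand": 0.008}, {"tx": 0, "ty": 0, "tz": -0.015, "twist": 0, "hand": 0.008}, {"tx": 0, "ty": 0, "tz": -0.03, "twist": 0, "hand": 0.008}, {"tx": 0, "ty": 0, "tz": -0.05, "twist": 0, "hand": 0.008}, {"tx": 0, "ty": 0, "tz": -0.075, "twist": 0, "hand": 0.008}, {"tx": 0, "ty": 0, "tz": -0.1, "twist": 0, "hand": 0.008}, {"tx": 0, "ty": 0, "tz": -0.125, "twist": 0, "hand": 0.008}, {"tx": 0, "ty": 0, "tz": -0.145, "twist": 0, "hand": 0.008}, {"tx": 0, "ty": 0, "tz": -0.16, "twist": 0, "hand": 0.008}, {"tx": 0, "ty": 0, "tz": -0.17, "twist": 0, "hand": 0.008}, {"tx": 0, "ty": 0, "tz": -0.172, "twist": 0, "hand": 0.008}, {"tx": 0, "ty": 0, "tz": -0.172, "twist": 0, "hand": 0.008}]}}

```text
clock: 11.27
eef_pos: [0.4131, -0.2574, 0.37]
ee_rot: [3.141, 0.001, 2.078]
contact_force: [0.1, 0.9, -3.3]
width: 0.153
finger_force: 62.0
```

```bash
python3 rel.py .5835 -.0284 .37 .1545
python3 - <<'E'
from h import *
from workcell import arm,cams
print(arm.observe()["moment"])
c=cams.capture("side"); d=cams.cut_out("side","pressure_plate"); print([(q["confidence"],q["point"],q["pixels"].sum()) for q in d])
x,y=(np.array(d[0]["point"])-[70,50]).astype(int).clip(0)
cv2.imwrite("pics/pl.png",cv2.resize(np.ascontiguousarray(c["frame"][y:y+100,x:x+140,::-1]),(700,500),interpolation=cv2.INTER_CUBIC))
E
```

```text
t [0.1174 0.2601 0.    ] twist 0.3526 | pos [ 0.4131 -0.2574  0.37  ] [3.1411e+00 1.0000e-03 2.0779e+00] F [ 0.1  0.9 -3.3] w 13.03 clock 11.2667
[0.01987344 0.03660028 0.02248946]
[(0.65, [323.2, 146.3], np.int64(408))]
```

View pics/pl.png

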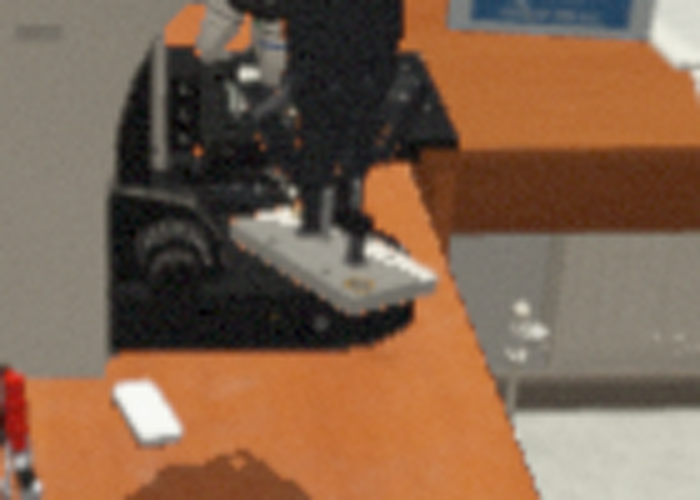

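The plate hangs level under the gripper at ≈(320,145). I carry it across smoothly.

Emit:
{"fn": "play_rows", "kwargs": {"increments": [{"tx": 0.005, "ty": 0.01, "tz": 0, "twist": 0.02, "hand": 0.008}, {"tx": 0.014, "ty": 0.031, "tz": 0, "twist": 0.05, "hand": 0.008}, {"tx": 0.026, "ty": 0.058, "tz": 0, "twist": 0.09, "hand": 0.008}, {"tx": 0.039, "ty": 0.087, "tz": 0, "twist": 0.13, "hand": 0.008}, {"tx": 0.053, "ty": 0.117, "tz": 0, "twist": 0.17, "hand": 0.008}, {"tx": 0.067, "ty": 0.148, "tz": 0, "twist": 0.21, "hand": 0.008}, {"tx": 0.081, "ty": 0.179, "tz": 0, "twist": 0.25, "hand": 0.008}, {"tx": 0.094, "ty": 0.208, "tz": 0, "twist": 0.29, "hand": 0.008}, {"tx": 0.105, "ty": 0.233, "tz": 0, "twist": 0.32, "hand": 0.008}, {"tx": 0.113, "ty": 0.25, "tz": 0, "twist": 0.343, "hand": 0.008}, {"tx": 0.117, "ty": 0.259, "tz": 0, "twist": 0.352, "hand": 0.008}, {"tx": 0.1174, "ty": 0.2601, "tz": 0, "twist": 0.3526, "hand": 0.008}]}}

```text
clock: 12.37
eef_pos: [0.5844, -0.0274, 0.3681]
ee_rot: [-3.14, -0.001, 1.727]
contact_force: [-0.9, -0.2, -4.2]
width: 0.148
finger_force: 61.9
```

```bash
python3 rel.py .5835 -.0284 .27 .1545
```

```text
t [-0.0009 -0.0009  0.0981] twist 0.0019 | pos [ 0.5844 -0.0274  0.3681] [-3.1400e+00 -7.0000e-04  1.7271e+00] F [-0.9 -0.2 -4.2] w 12.66 clock 12.3667
```

Emit:
{"fn": "play_rows", "kwargs": {"increments": [{"tx": -0.0009, "ty": -0.0009, "tz": 0.02, "twist": 0.0019, "hand": 0.008}, {"tx": -0.0009, "ty": -0.0009, "tz": 0.045, "twist": 0.0019, "hand": 0.008}, {"tx": -0.0009, "ty": -0.0009, "tz": 0.07, "twist": 0.0019, "hand": 0.008}, {"tx": -0.0009, "ty": -0.0009, "tz": 0.09, "twist": 0.0019, "hand": 0.008}, {"tx": -0.0009, "ty": -0.0009, "tz": 0.099, "twist": 0.0019, "hand": 0.008}, {"tx": -0.0009, "ty": -0.0009, "tz": 0.099, "twist": 0.0019, "hand": 0.008}, {"tx": -0.0009, "ty": -0.0009, "tz": 0.099, "twist": 0.0019, "hand": 0.008}]}}

```text
clock: 12.95
eef_pos: [0.583, -0.0303, 0.2704]
ee_rot: [-3.141, -0.0, 1.723]
contact_force: [0.9, -0.3, -2.8]
width: 0.152
finger_force: 61.8
```

```bash
python3 rel.py .5835 -.0284 .255 .1545
```

```text
t [0.0018 0.0008 0.0154] twist -0.0022 | pos [ 0.583  -0.0303  0.2704] [-3.1412e+00 -2.0000e-04  1.7231e+00] F [ 0.9 -0.3 -2.8] w 12.97 clock 12.95
```

Emit:
{"fn": "play_rows", "kwargs": {"increments": [{"tx": 0.0018, "ty": 0.0008, "tz": 0.0, "twist": -0.0022, "hand": 0.008}, {"tx": 0.0018, "ty": 0.0008, "tz": 0.004, "twist": -0.0022, "hand": 0.008}, {"tx": 0.0018, "ty": 0.0008, "tz": 0.008, "twist": -0.0022, "hand": 0.008}, {"tx": 0.0018, "ty": 0.0008, "tz": 0.012, "twist": -0.0022, "hand": 0.008}, {"tx": 0.0018, "ty": 0.0008, "tz": 0.014, "twist": -0.0022, "hand": 0.008}, {"tx": 0.0018, "ty": 0.0008, "tz": 0.016, "twist": -0.0022, "hand": 0.008}, {"tx": 0.0018, "ty": 0.0008, "tz": 0.018, "twist": -0.0022, "hand": 0.008}, {"tx": 0.0018, "ty": 0.0008, "tz": 0.018, "twist": -0.0022, "hand": 0.008}]}}

```text
clock: 13.62
eef_pos: [0.5835, -0.0277, 0.2518]
ee_rot: [-3.141, -0.0, 1.726]
contact_force: [0.4, 0.2, -3.3]
width: 0.149
finger_force: 61.9
```

```bash
python3 rel.py .5835 -.0284 .245 .1545
```

```text
t [-0.0007 -0.0001  0.0068] twist 0.0004 | pos [ 0.5835 -0.0277  0.2518] [-3.1411e+00 -3.0000e-04  1.7257e+00] F [ 0.4  0.2 -3.3] w 12.75 clock 13.6167
```

Emit:
{"fn": "play_rows", "kwargs": {"increments": [{"tx": -0.0005, "ty": 0, "tz": 0.002, "twist": 0, "hand": 0.008}, {"tx": -0.0005, "ty": 0, "tz": 0.004, "twist": 0, "hand": 0.008}, {"tx": -0.0005, "ty": 0, "tz": 0.006, "twist": 0, "hand": 0.008}, {"tx": -0.0005, "ty": 0, "tz": 0.008, "twist": 0, "hand": 0.008}, {"tx": -0.0005, "ty": 0, "tz": 0.01, "twist": 0, "hand": 0.008}, {"tx": -0.0005, "ty": 0, "tz": 0.01, "twist": 0, "hand": 0.008}]}}

```text
clock: 14.12
eef_pos: [0.5836, -0.0283, 0.2418]
ee_rot: [-3.141, -0.0, 1.726]
contact_force: [0.2, -0.4, -3.6]
width: 0.149
finger_force: 61.9
```

```bash
python3 rel.py .5835 -.0284 .232 .1545
```

```text
t [-0.0001 -0.0001  0.0098] twist 0.0003 | pos [ 0.5836 -0.0283  0.2418] [-3.1412e+00 -3.0000e-04  1.7256e+00] F [ 0.2 -0.4 -3.6] w 12.72 clock 14.1167
```

Free of the pins so far. Next, slowly down to the chip.

Emit:
{"fn": "play_rows", "kwargs": {"increments": [{"tx": 0, "ty": 0, "tz": 0.002, "twist": 0, "hand": 0.008}, {"tx": 0, "ty": 0, "tz": 0.004, "twist": 0, "hand": 0.008}, {"tx": 0, "ty": 0, "tz": 0.006, "twist": 0, "hand": 0.008}, {"tx": 0, "ty": 0, "tz": 0.008, "twist": 0, "hand": 0.008}, {"tx": 0, "ty": 0, "tz": 0.009, "twist": 0, "hand": 0.008}, {"tx": 0, "ty": 0, "tz": 0.01, "twist": 0, "hand": 0.008}, {"tx": 0, "ty": 0, "tz": 0.01, "twist": 0, "hand": 0.008}]}}

```text
clock: 14.7
eef_pos: [0.5836, -0.0282, 0.232]
ee_rot: [-3.141, -0.0, 1.726]
contact_force: [-0.0, -0.3, -3.6]
width: 0.151
finger_force: 61.9
```

```bash
python3 rel.py .5835 -.0284 .23 .1545
```

```text
t [-0.0001 -0.0002  0.002 ] twist 0.0004 | pos [ 0.5836 -0.0282  0.232 ] [-3.1414e+00 -2.0000e-04  1.7257e+00] F [-0.  -0.3 -3.6] w 12.92 clock 14.7
```

Emit:
{"fn": "play_rows", "kwargs": {"increments": [{"tx": 0, "ty": 0, "tz": 0.0007, "twist": 0, "hand": 0.008}, {"tx": 0, "ty": 0, "tz": 0.0014, "twist": 0, "hand": 0.008}, {"tx": 0, "ty": 0, "tz": 0.002, "twist": 0, "hand": 0.008}, {"tx": 0, "ty": 0, "tz": 0.0025, "twist": 0, "hand": 0.008}, {"tx": 0, "ty": 0, "tz": 0.0025, "twist": 0, "hand": 0.008}]}}

```text
clock: 15.12
eef_pos: [0.5837, -0.0282, 0.23]
ee_rot: [3.141, 0.0, 1.726]
contact_force: [-0.7, 0.9, 0.9]
width: 0.149
finger_force: 62.6
```

```bash
python3 rel.py .5835 -.0284 .229 .1545
```

```text
t [-0.0002 -0.0002  0.001 ] twist 0.0004 | pos [ 0.5837 -0.0282  0.23  ] [3.1412 0.     1.7257] F [-0.7  0.9  0.9] w 12.73 clock 15.1167
```

The plate rests on the chip (force went from -3.6 to +0.9 N at the predicted height). Release and lift.

Emit:
{"fn": "play_rows", "kwargs": {"increments": [{"tx": 0, "ty": 0, "tz": 0, "twist": 0, "hand": 0.04}, {"tx": 0, "ty": 0, "tz": 0, "twist": 0, "hand": 0.04}, {"tx": 0, "ty": 0, "tz": 0, "twist": 0, "hand": 0.04}, {"tx": 0, "ty": 0, "tz": 0, "twist": 0, "hand": 0.04}, {"tx": 0, "ty": 0, "tz": -0.02, "twist": 0, "hand": 0.04}, {"tx": 0, "ty": 0, "tz": -0.05, "twist": 0, "hand": 0.04}, {"tx": 0, "ty": 0, "tz": -0.08, "twist": 0, "hand": 0.04}, {"tx": 0, "ty": 0, "tz": -0.11, "twist": 0, "hand": 0.0}, {"tx": 0, "ty": 0, "tz": -0.14, "twist": 0, "hand": 0.0}, {"tx": 0, "ty": 0, "tz": -0.14, "twist": 0, "hand": 0.0}, {"tx": 0, "ty": 0, "tz": -0.14, "twist": 0, "hand": 0.0}]}}

```text
clock: 16.03
eef_pos: [0.5835, -0.0282, 0.3712]
ee_rot: [3.138, 0.001, 1.726]
contact_force: [0.2, 0.8, -0.9]
width: 0.0
finger_force: 0.0
```

```bash
cat > jg.py <<'E'
# tip position in the jig (closed fingers), mm
from workcell import arm; import numpy as np
s=arm.observe(); t=.1545; d=s["eef_pos"]-[.5835,-.0277,.1734]
print("tip jig mm",np.round([1e3*(d[0]*np.cos(t)+d[1]*np.sin(t)),1e3*(-d[0]*np.sin(t)+d[1]*np.cos(t)),1e3*d[2]],1),"yaw err",round(s["ee_rot"][2]-t-np.pi/2,4),"F",np.round(s["contact_force"],1),"w",s["width"],s["clock"])
E
python3 jg.py
python3 - <<'E'
from h import *
from workcell import cams
cs=[cams.capture(n) for n in("side","top")]
J=(.5835,-.0277,.1545); R=Ro.from_euler('z',J[2]).as_matrix()
for n in("clamp_left_grip","clamp_right_grip"):
  for k,c in zip(("side","top"),cs): print(n,k,[(round(float(d["confidence"]),2),np.round(d["point"],1)) for d in cams.cut_out(k,n)])
for s,x in((1,-.018),(-1,.018)):
  for th in(1.15,1.3,1.4):
    P=R@[x,s*(.116+.055*np.cos(th)),.073+.055*np.sin(th)]+[J[0],J[1],0]; print(s,th,[proj(c,[P])[0].round(1) for c in cs])
a=[cv2.resize(np.ascontiguousarray(q["frame"][y:y+75,x:x+100,::-1]),(400,300),interpolation=cv2.INTER_CUBIC) for q,x,y in((cs[0],220,190),(cs[1],235,165))]
cv2.imwrite("pics/pl2.png",np.hstack(a))
E
```

```text
tip jig mm [ -0.   -0.5 197.8] yaw err 0.0005 F [ 0.2  0.8 -0.9] w 0.00012503608905213977 16.0333
clamp_left_grip side [(0.62, array([282.7, 227.4]))]
clamp_left_grip top [(0.52, array([239.4, 209. ])), (0.46, array([330.1, 200.8]))]
clamp_right_grip side [(0.4, array([257.3, 180.1]))]
clamp_right_grip top [(0.6, array([335. , 182.2]))]
1 1.15 [array([283.5, 225.3]), array([231.9, 209.4])]
1 1.3 [array([283. , 222.7]), array([235. , 208.8])]
1 1.4 [array([282.6, 221.2]), array([237.2, 208.4])]
-1 1.15 [array([255.6, 176.6]), array([344.5, 179.5])]
-1 1.3 [array([255.9, 177. ]), array([341.5, 179.7])]
-1 1.4 [array([256.1, 177.4]), array([339.4, 179.9])]
```

View pics/pl2.png

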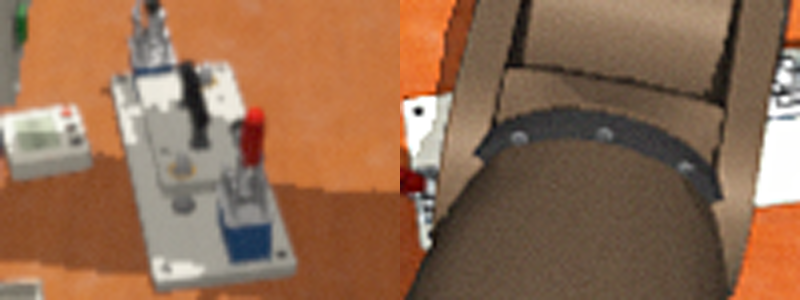

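The side view shows the plate flat over both pins, with pin heads in the rings near (265,231), and the left handle nearly upright at ≈(283,225). I move the closed fingers to the inner side of the left handle.

Emit:
{"fn": "play_rows", "kwargs": {"increments": [{"tx": 0.03, "ty": -0.006, "tz": 0, "twist": 0, "hand": 0}, {"tx": 0.065, "ty": -0.012, "tz": 0, "twist": 0, "hand": 0}, {"tx": 0.09, "ty": -0.018, "tz": 0, "twist": 0, "hand": 0}, {"tx": 0.0995, "ty": -0.018, "tz": 0.01, "twist": 0, "hand": 0}, {"tx": 0.0995, "ty": -0.018, "tz": 0.03, "twist": 0, "hand": 0}, {"tx": 0.0995, "ty": -0.018, "tz": 0.05, "twist": 0, "hand": 0}, {"tx": 0.0995, "ty": -0.018, "tz": 0.066, "twist": 0, "hand": 0}, {"tx": 0.0995, "ty": -0.018, "tz": 0.068, "twist": 0, "hand": 0}, {"tx": 0.0995, "ty": -0.018, "tz": 0.068, "twist": 0, "hand": 0}]}}

```text
clock: 17.08
eef_pos: [0.5507, 0.067, 0.3004]
ee_rot: [-3.139, -0.0, 1.726]
contact_force: [-0.7, -0.2, 0.1]
width: -0.004
finger_force: 0.0
```

```bash
python3 jg.py
```

```text
tip jig mm [-17.8  98.6 127. ] yaw err 0.0003 F [-0.7 -0.2  0.1] w -0.004417970539773179 17.0833
```

Emit:
{"fn": "play_rows", "kwargs": {"increments": [{"tx": 0.008, "ty": 0, "tz": -0.002, "twist": 0, "hand": 0}, {"tx": 0.016, "ty": 0, "tz": -0.003, "twist": 0, "hand": 0}, {"tx": 0.024, "ty": 0, "tz": -0.003, "twist": 0, "hand": 0}, {"tx": 0.032, "ty": 0, "tz": -0.001, "twist": 0, "hand": 0}, {"tx": 0.04, "ty": 0, "tz": 0.004, "twist": 0, "hand": 0}, {"tx": 0.047, "ty": 0, "tz": 0.01, "twist": 0, "hand": 0}, {"tx": 0.053, "ty": 0, "tz": 0.016, "twist": 0, "hand": 0}, {"tx": 0.058, "ty": 0, "tz": 0.023, "twist": 0, "hand": 0}, {"tx": 0.061, "ty": 0, "tz": 0.03, "twist": 0, "hand": 0}, {"tx": 0.061, "ty": 0, "tz": 0.03, "twist": 0, "hand": 0}]}}

```text
clock: 17.92
eef_pos: [0.5407, 0.1281, 0.2699]
ee_rot: [-3.139, -0.0, 1.726]
contact_force: [-0.9, -0.9, 0.6]
width: 0.002
finger_force: 0.0
```

```bash
python3 jg.py
```

```text
tip jig mm [-18.3 160.6  96.5] yaw err 0.0011 F [-0.9 -0.9  0.6] w 0.0015914449065511577 17.9167
```

Emit:
{"fn": "play_rows", "kwargs": {"increments": [{"tx": 0.001, "ty": 0, "tz": 0.005, "twist": 0, "hand": 0}, {"tx": 0.002, "ty": 0, "tz": 0.009, "twist": 0, "hand": 0}, {"tx": 0.003, "ty": 0, "tz": 0.013, "twist": 0, "hand": 0}, {"tx": 0.004, "ty": 0, "tz": 0.016, "twist": 0, "hand": 0}, {"tx": 0.004, "ty": 0, "tz": 0.018, "twist": 0, "hand": 0}, {"tx": 0.004, "ty": 0, "tz": 0.019, "twist": 0, "hand": 0}, {"tx": 0.004, "ty": 0, "tz": 0.019, "twist": 0, "hand": 0}]}}

```text
clock: 18.5
eef_pos: [0.5405, 0.1315, 0.2526]
ee_rot: [-3.141, -0.0, 1.726]
contact_force: [0.2, -0.2, -0.3]
width: 0.001
finger_force: 0.1
```

```bash
python3 jg.py
python3 - <<'E'
from h import *
from workcell import cams
c=cams.capture("side")
cv2.imwrite("pics/cl.png",cv2.resize(np.ascontiguousarray(c["frame"][180:280,210:340,::-1]),(780,600),interpolation=cv2.INTER_CUBIC))
E
```

```text
tip jig mm [-18.  163.9  79.2] yaw err 0.0003 F [ 0.2 -0.2 -0.3] w 0.0005644422921381718 18.5
```

View pics/cl.png

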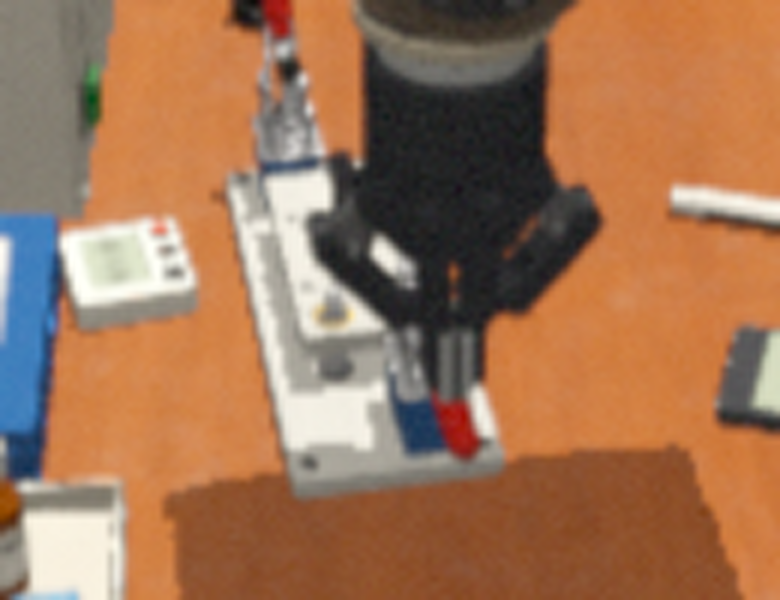

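The left handle lies under the fingers (red grip at ≈(286,250)), nearly level. I press on to the stop.

Emit:
{"fn": "play_rows", "kwargs": {"increments": [{"tx": 0, "ty": 0, "tz": 0.001, "twist": 0, "hand": 0}, {"tx": 0, "ty": 0, "tz": 0.002, "twist": 0, "hand": 0}, {"tx": 0, "ty": 0, "tz": 0.003, "twist": 0, "hand": 0}, {"tx": 0, "ty": 0, "tz": 0.003, "twist": 0, "hand": 0}]}}

```text
clock: 18.88
eef_pos: [0.5404, 0.1315, 0.2513]
ee_rot: [3.14, 0.0, 1.726]
contact_force: [-4.9, -0.2, 19.6]
width: 0.003
finger_force: 9.8
```

```bash
python3 jg.py
```

```text
tip jig mm [-18.  163.9  77.9] yaw err 0.0005 F [-4.9 -0.2 19.6] w 0.00313654685509021 18.8833
```

Emit:
{"fn": "play_rows", "kwargs": {"increments": [{"tx": 0, "ty": 0, "tz": -0.03, "twist": 0, "hand": 0}, {"tx": 0, "ty": 0, "tz": -0.07, "twist": 0, "hand": 0}, {"tx": 0, "ty": 0, "tz": -0.11, "twist": 0, "hand": 0}, {"tx": -0.02, "ty": 0.003, "tz": -0.122, "twist": 0, "hand": 0}, {"tx": -0.06, "ty": 0.01, "tz": -0.122, "twist": 0, "hand": 0}, {"tx": -0.1, "ty": 0.016, "tz": -0.122, "twist": 0, "hand": 0}, {"tx": -0.14, "ty": 0.022, "tz": -0.122, "twist": 0, "hand": 0}, {"tx": -0.18, "ty": 0.028, "tz": -0.122, "twist": 0, "hand": 0}, {"tx": -0.215, "ty": 0.033, "tz": -0.122, "twist": 0, "hand": 0}, {"tx": -0.245, "ty": 0.036, "tz": -0.122, "twist": 0, "hand": 0}, {"tx": -0.2625, "ty": 0.036, "tz": -0.122, "twist": 0, "hand": 0}, {"tx": -0.2625, "ty": 0.036, "tz": -0.122, "twist": 0, "hand": 0}]}}

```text
clock: 19.88
eef_pos: [0.6168, -0.1258, 0.3712]
ee_rot: [-3.141, 0.0, 1.722]
contact_force: [0.8, 0.5, -1.0]
width: -0.005
finger_force: 0.0
```

```bash
python3 jg.py
```

```text
tip jig mm [  17.8 -102.   197.8] yaw err -0.0029 F [ 0.8  0.5 -1. ] w -0.004595142038687766 19.8833
```

Emit:
{"fn": "play_rows", "kwargs": {"increments": [{"tx": 0.001, "ty": 0, "tz": 0, "twist": 0, "hand": 0}, {"tx": 0.001, "ty": 0, "tz": 0.01, "twist": 0, "hand": 0}, {"tx": 0.001, "ty": 0, "tz": 0.03, "twist": 0, "hand": 0}, {"tx": 0.001, "ty": 0, "tz": 0.05, "twist": 0, "hand": 0}, {"tx": 0.001, "ty": 0, "tz": 0.066, "twist": 0, "hand": 0}, {"tx": 0.001, "ty": 0, "tz": 0.07, "twist": 0, "hand": 0}, {"tx": 0.001, "ty": 0, "tz": 0.07, "twist": 0, "hand": 0}]}}

```text
clock: 20.47
eef_pos: [0.6162, -0.1201, 0.3004]
ee_rot: [-3.139, -0.001, 1.727]
contact_force: [0.7, 0.2, 0.2]
width: -0.002
finger_force: 0.0
```

```bash
python3 jg.py
```

```text
tip jig mm [ 18.1 -96.3 127. ] yaw err 0.0017 F [0.7 0.2 0.2] w -0.0016391215008440148 20.4667
```

Now the mirrored push, starting about 2 mm further in.

Emit:
{"fn": "play_rows", "kwargs": {"increments": [{"tx": -0.009, "ty": 0, "tz": -0.002, "twist": 0, "hand": 0}, {"tx": -0.018, "ty": 0, "tz": -0.003, "twist": 0, "hand": 0}, {"tx": -0.026, "ty": 0, "tz": -0.003, "twist": 0, "hand": 0}, {"tx": -0.034, "ty": 0, "tz": -0.001, "twist": 0, "hand": 0}, {"tx": -0.042, "ty": 0, "tz": 0.004, "twist": 0, "hand": 0}, {"tx": -0.049, "ty": 0, "tz": 0.01, "twist": 0, "hand": 0}, {"tx": -0.055, "ty": 0, "tz": 0.016, "twist": 0, "hand": 0}, {"tx": -0.06, "ty": 0, "tz": 0.023, "twist": 0, "hand": 0}, {"tx": -0.063, "ty": 0, "tz": 0.03, "twist": 0, "hand": 0}, {"tx": -0.064, "ty": 0, "tz": 0.035, "twist": 0, "hand": 0}, {"tx": -0.065, "ty": 0, "tz": 0.039, "twist": 0, "hand": 0}, {"tx": -0.066, "ty": 0, "tz": 0.043, "twist": 0, "hand": 0}]}}

```text
clock: 21.47
eef_pos: [0.6265, -0.1865, 0.2581]
ee_rot: [-3.141, -0.0, 1.726]
contact_force: [-0.5, -1.2, 1.8]
width: 0.001
finger_force: 0.9
```

Emit:
{"fn": "play_rows", "kwargs": {"increments": [{"tx": -0.001, "ty": 0, "tz": 0.003, "twist": 0, "hand": 0}, {"tx": -0.001, "ty": 0, "tz": 0.005, "twist": 0, "hand": 0}, {"tx": -0.001, "ty": 0, "tz": 0.0065, "twist": 0, "hand": 0}, {"tx": -0.001, "ty": 0, "tz": 0.0075, "twist": 0, "hand": 0}, {"tx": -0.001, "ty": 0, "tz": 0.008, "twist": 0, "hand": 0}, {"tx": -0.001, "ty": 0, "tz": 0.008, "twist": 0, "hand": 0}]}}

```text
clock: 21.97
eef_pos: [0.6267, -0.1875, 0.2514]
ee_rot: [3.141, 0.0, 1.726]
contact_force: [-2.8, -1.5, 7.0]
width: 0.001
finger_force: 3.3
```

```bash
python3 jg.py
```

```text
tip jig mm [  18.1 -164.5   78. ] yaw err 0.0006 F [-2.8 -1.5  7. ] w 0.0011235680514248673 21.9667
```

Emit:
{"fn": "play_rows", "kwargs": {"increments": [{"tx": 0, "ty": 0, "tz": 0.001, "twist": 0, "hand": 0}, {"tx": 0, "ty": 0, "tz": 0.0015, "twist": 0, "hand": 0}, {"tx": 0, "ty": 0, "tz": 0.0015, "twist": 0, "hand": 0}]}}

```text
clock: 22.22
eef_pos: [0.6267, -0.1874, 0.2511]
ee_rot: [3.14, 0.001, 1.726]
contact_force: [-6.8, -0.3, 17.0]
width: 0.002
finger_force: 8.4
```

```bash
python3 jg.py
```

```text
tip jig mm [  18.1 -164.5   77.7] yaw err 0.0006 F [-6.8 -0.3 17. ] w 0.0021332102840027206 22.2167
```

Stop reached (77.7 mm, 17 N). I lift well clear and check.

Emit:
{"fn": "play_rows", "kwargs": {"increments": [{"tx": 0, "ty": 0, "tz": -0.03, "twist": 0, "hand": 0}, {"tx": 0, "ty": 0, "tz": -0.07, "twist": 0, "hand": 0}, {"tx": 0, "ty": 0, "tz": -0.11, "twist": 0, "hand": 0}, {"tx": 0, "ty": -0.04, "tz": -0.15, "twist": 0, "hand": 0}, {"tx": 0, "ty": -0.08, "tz": -0.16, "twist": 0, "hand": 0}, {"tx": 0, "ty": -0.12, "tz": -0.16, "twist": 0, "hand": 0}, {"tx": -0.02, "ty": -0.15, "tz": -0.16, "twist": 0, "hand": 0}, {"tx": -0.04, "ty": -0.17, "tz": -0.16, "twist": 0, "hand": 0}, {"tx": -0.05, "ty": -0.18, "tz": -0.16, "twist": 0, "hand": 0}, {"tx": -0.05, "ty": -0.18, "tz": -0.16, "twist": 0, "hand": 0}, {"tx": -0.05, "ty": -0.18, "tz": -0.16, "twist": 0, "hand": 0}]}}

```text
clock: 23.13
eef_pos: [0.4564, -0.2649, 0.4094]
ee_rot: [3.141, 0.0, 1.724]
contact_force: [0.2, -0.3, -0.6]
width: -0.005
finger_force: 0.0
```

Run:
```python
from h import *
from workcell import cams
cs=[cams.capture(n) for n in("side","top")]
a=[cv2.resize(np.ascontiguousarray(q["frame"][y:y+100,x:x+130,::-1]),(400,308),interpolation=cv2.INTER_CUBIC) for q,x,y in((cs[0],205,165),(cs[1],222,150))]
cv2.imwrite("pics/end.png",np.hstack(a))
```

```text
(no output)
```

View pics/end.png

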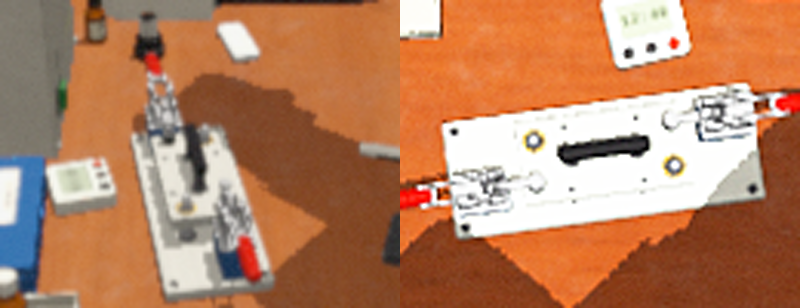

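Both handles lie outward and level, the feet are on the plate, and the pins are centred in the rings at about (265,195) and (311,203) in the top view. The bystanders haven't moved, so I hand it in.

```bash
python3 -c "from workcell import arm;print(arm.sign_off())"
```

```text
the job is handed in; nothing more can be done
None
```

The chip is in the nest, the plate is level over both pins with its pad on the chip, and both clamps are thrown to their stops; I handed the job in at about 23 s of the 72 s, and no verdict was returned.

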